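Fit a guide rail and snap its clamps shut

ROBOT

A 7-joint arm with a two-finger parallel gripper is mounted at the origin on the work surface. World frame = base frame: x ahead of the robot, y to its left, z up, the work surface at z = 0. Lengths are in mm, angles in rad, forces in N, time in s.
With the tool pointing down it reaches from about 350 to 900 mm from the base axis. Payload 19.9 kg.
Tool frame: the origin (TCP) lies midway between the tips of the shut fingers; the grasp point (between the pads) lies ctrl.hold_point_z behind it (ctrl.hold_point_z is the distance from the TCP to the grasp point, in mm); y points along the fingers, z is the direction in which the jaws open and shut, and the axes are right-handed (so a half turn about y gives the same grasp; the last joint's range is limited). The gripper opens to 85 mm and grips with 20 to 120 N. Pads are 22 mm wide; open, the fingers measure 114 mm over their backs; the gripper's body (76 mm by 85 mm) begins 54 mm behind the grasp point. The pads swing forward as they close: fully open they stand 13 mm farther back than shut.
Start: joints at [-1.298, 0.417, -0.01, 1.614, 0.005, 1.111, -0.053], TCP at [193.506, 594.27, 231.26] pointing down, gripper open.
Joint ranges: [-2.81, 2.81], [-0.39, 2.02], [-1.27, 1.25], [0.06, 2.57], [-1.19, 4.33], [0.19, 2], [-2.82, 2.82]. Speed limits (rad/s): [1.89, 1.89, 2.39, 2.39, 3.01, 3.01, 3.01].

INTERFACE

Orientations are given as a rotation vector (axis times angle).
In Python, from plant import ctrl gives the robot as it stands. The module is installed in compiled form; this text tells all that it offers.
- The arm moves only by the shell command python3 -m pendant 'ROWS'. ROWS is JSON, a list of rows, each a list of 7 numbers: the shift along the world's x, y, z in mm, then the turn, a rotation vector about the world's x, y, z in rad, then the opening in per cent of the stroke, from 0 (shut) to 100 (fully open). A call has 1 to 8 rows; each row shifts and turns the commanded pose from where the row before left it; what a row does not reach is not made up. A row lasts 1/10 s, in which the tool goes at most 50 mm and 8.59 degrees, less where a joint would pass 70% of its speed; a pose out of reach is approached as far as the arm can. A call is refused whole if a number of a shift passes 50 or a number of a turn 0.15, either way. A call with a gripper value outside its range is refused whole. The fingers move at their own pace and stop on an object; the grip force is fixed at half the most. Time passes only in rows, so rows that do not move let the fingers close. It gives the time, the measured TCP pose, the force and the opening at its end, in the units of the state.
- ctrl.get_state(): the state, without advancing time (a new reading comes with each control period).
- ctrl.get_image(name): name is "side" or "top" or "wrist"; returns (picture, depth): 384x512x3 uint8, red, green, blue; 384x512 float32, mm along the optical axis (not along the pixel's ray), 0 where there is no reading.
- ctrl.get_calibration(name): a dict with "vertical_fov" (degrees; the focal length in pixels is half the picture's height over the tangent of half this angle, whatever the lens; pixels are square), "cx", "cy" (the principal point, pixels), "cam_to_world" (4x4, takes a point from camera to world coordinates). Camera axes: x right, y down, z forward; pixel columns grow to the right and rows downward; lengths in mm; the calibration is good to about 2 mm. The wrist camera is an equidistant fisheye: a pixel r from the principal point sees the ray r / f radians off the axis. A picture is of the moment at which its call begins: read the wrist's pose just before it. get_calibration takes no time and is no camera call; for the wrist camera it gives the pose at the moment of the call.
- ctrl.job_done(): hands the job in, once; it reports no verdict.
The state is a dict: "time": time; "joint_positions": joint angles; "joint_vel": joint speeds; "effort": joint torques, N m; "tcp_pos": TCP position; "tcp_rot": TCP orientation; "force": force on the tool from outside, world axes, zero at the start; "torque": the same for the moment, N m; "gripper_width": finger opening in mm.
Only numpy, scipy, OpenCV 4.12 (cv2) and the standard library are available. Lean on these libraries where they do the work, as an engineer would, in place of code of your own. Each camera call takes 0.05 s, during which the arm holds its last target.

TASK

Fit the guide rail for the packing line: lay the loose square steel rail into the saddles of both clamps on the bracket, roughly centred so that both ends stick out about equally, and let go of it. Then press each clamp's hinged strap down over the rail until its catch snaps and holds it fully shut. Do not knock the jars or the carton about, and leave the rail and both straps free of the hand.

Things in the scene. Friction and masses are not known exactly. Their poses are not given: they have to be found in the camera images.
- rail: loose steel square bar, 14 x 14 mm section, 280 mm long along its own y, black plastic ends, 0.2 to 0.35 kg, same either way round; it starts flat on the table between the robot and the bracket. Origin: centre of its underside (rail middle is 7 mm above it)
- bracket: fixed aluminium plate 100 x 236 x 10 mm (x, y, z) with two black clamp blocks, 72 x 30 mm, at y = +90 and -90 mm (150 mm free between). Each has an open-topped slot (saddle) along y at x = 0. Origin: centre of its underside, on the table; +x points from the catches (robot's side) to the hinges (far side), +y along the rail; yaw varies by 0.25 either way
- saddle_left (a point): fixed point, centre of the slot floor of the left (+y) clamp, 40 mm above the table: the seated rail's underside lies here. The slot is 18 mm wide; its cheeks rise 14 mm above its floor, inner upper edges rounded by 4 mm
- saddle_right (a point): the same for the right (-y) clamp
- hinge_left (a point): fixed point on the left strap's hinge axis (axis parallel to bracket y), 34 mm from the saddle towards +x, 58 mm above the table
- hinge_right (a point): the same for the right strap
- tab_left (a point): point to press: middle of the left strap's outer (when shut: upper) face, 62 mm from the hinge axis along the strap; that face lies 4 mm outside the axis. The strap is an aluminium strip 24 mm wide, 6 mm thick, reaching 74 mm from the hinge; shut, its upper face is 62 mm above the table and its underside 2 mm over the rail
- tab_right (a point): the same for the right strap. The sprung steel catches stand at the -x end of each block: roller nose 40 to 49 mm from the slot line, 57 mm above the table, 20 mm wide
- strap_left (a joint): rad, left strap (at bracket +y): 0 = shut and level, growing as the free end swings up and over towards +x (end stop 2.05); resting on the catch about 0.14, latched under 0.02. Stays where it is left (under 1 N moves it); starts standing open at 1.5 to 1.95, clear of the slot. The sprung catch yields to about 9 to 12 N down at the tab, then holds; hard stop at 0
- strap_right (a joint): rad, right strap (at bracket -y): 0 = shut and level, growing as the free end swings up and over towards +x (end stop 2.05); resting on the catch about 0.14. Otherwise as the left one
- jar0: bystander: upright amber jar with gold cap, 49 mm diameter, 92 mm high; origin: centre of its foot
- jar1: bystander jar, as jar0
- jar2: bystander jar, as jar0
- carton: bystander: folded carton 60 x 60 mm, 95 mm high; origin: centre of its foot

How it is judged:
By the outcome, as a careful person would: the job done as asked, in the order asked, and still so for the second after the job is handed in, with the robot touching nothing.
It also fails if it takes over 58 s, if anything falls off the work surface, if the arm or the gripper's body presses on something with over 40 N, if the wrist force passes 120 N, or if a joint passes its speed limit or range.

## Working session

There is one attempt and no reset: what is moved stays moved. The work goes in short steps, Python scripts to look and compute and a shell command to move; the robot and the scene stay as the last step left them, time stands still between calls to the robot, and variables do not carry over. Pictures are saved under pics/ and viewed, and the job is handed in when it is done.

```bash
mkdir -p pics; cat > h.py <<'E'
import numpy as np, cv2
from plant import ctrl
def snap(n,tag):
    c=ctrl.get_calibration(n); im,d=ctrl.get_image(n)
    np.savez(f'pics/{tag}.npz',im=im,d=d,M=np.array(c['cam_to_world']),k=np.array([c['vertical_fov'],c['cx'],c['cy']]))
    cv2.imwrite(f'pics/{tag}.png',im[:,:,::-1]); return im,d
def load(tag): return np.load(f'pics/{tag}.npz')
def crop(tag,u0,v0,u1,v1,s,name):
    im=load(tag)['im'][v0:v1,u0:u1,::-1]; cv2.imwrite(f'pics/{name}.png',cv2.resize(im,None,fx=s,fy=s,interpolation=cv2.INTER_CUBIC))
def w(tag,u,v,z=None,wrist=False,depth=None):
    f=load(tag); k=f['k']; M=f['M']; F=192/np.tan(np.radians(k[0]/2))
    x=(u-k[1]); y=(v-k[2])
    if wrist:
        r=np.hypot(x,y); th=r/F; s=np.sin(th)/max(r,1e-9); ray=np.array([x*s,y*s,np.cos(th)])
    else: ray=np.array([x/F,y/F,1.])
    o=M[:3,3]; R=M[:3,:3]@ray
    if z is not None: return o+R*(z-o[2])/R[2]
    dd=f['d'][int(round(v)),int(round(u))] if depth is None else depth
    return o+R*dd/ray[2]
E
python3 - <<'E'
from h import *
s=ctrl.get_state(); print(s, ctrl.hold_point_z)
for n in('top','side','wrist'):
    snap(n,n+'0'); c=ctrl.get_calibration(n); print(n,c)
E
```

```text
{'time': 0.0, 'joint_positions': array([-1.29747899,  0.41795903, -0.01028038,  1.61417959,  0.0046791 ,
        1.1107045 , -0.05299177]), 'joint_vel': array([-0.00163877, -0.00156675, -0.00081314, -0.00051292, -0.00105267,
       -0.00129107, -0.00024736]), 'effort': array([ 2.34671161e-04, -8.64447713e+01,  6.79008923e-01, -4.34901774e+01,
        1.91347412e-02,  7.33244873e-03,  3.37327708e-05]), 'tcp_pos': array([193.43543741, 593.94263997, 230.6674197 ]), 'tcp_rot': array([-1.55786105,  0.24721158, -0.24703712]), 'force': array([ 0.72908   , -0.08793075,  0.4208061 ]), 'torque': array([ 0.03811572,  0.01153464, -0.02797692]), 'gripper_width': 85.06912480465618} 18.700000000000003
top {'vertical_fov': 42.666807596466874, 'cx': 250.49298337262434, 'cy': 181.24031508422604, 'cam_to_world': array([[-2.37150887e-02, -9.87316068e-01,  1.56985912e-01,
         3.35272436e+02],
       [-9.99561680e-01,  2.62007422e-02,  1.37828920e-02,
        -1.50772616e+01],
       [-1.77212181e-02, -1.56590240e-01, -9.87504661e-01,
         1.36856642e+03],
       [ 0.00000000e+00,  0.00000000e+00
[... 249 characters left out ...]
-9.42580626e-02, -6.68610029e-01,  7.37615107e-01,
        -9.29245274e+02],
       [ 1.90303370e-02, -7.41988507e-01, -6.70142449e-01,
         8.81301427e+02],
       [ 0.00000000e+00,  0.00000000e+00,  0.00000000e+00,
         1.00000000e+00]])}
wrist {'vertical_fov': 65.70646984690485, 'cx': 255.30203552936064, 'cy': 189.40471721051944, 'cam_to_world': array([[ 3.09304705e-01,  8.98177481e-01,  3.12422491e-01,
         1.13461022e+02],
       [ 9.50961884e-01, -2.91635558e-01, -1.03054341e-01,
         6.20170930e+02],
       [-1.44758075e-03,  3.28977073e-01, -9.44336799e-01,
         3.72566740e+02],
       [ 0.00000000e+00,  0.00000000e+00,  0.00000000e+00,
         1.00000000e+00]])}
```

View pics/top0.png

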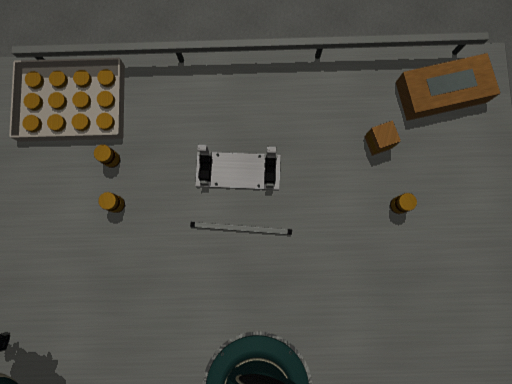

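View pics/side0.png

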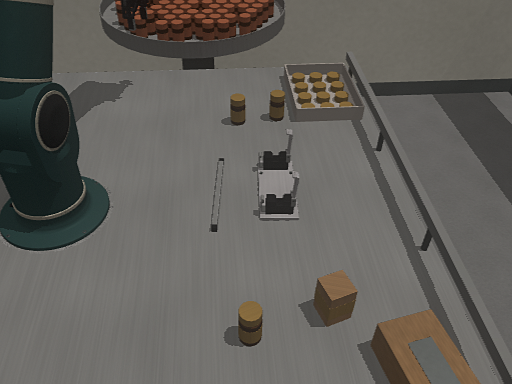

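The top view shows the rail from about (192,225) to (291,232), and the bracket plate around (238,171) with both straps standing up at its far side. I'll enlarge these.

```bash
python3 - <<'E'
from h import *
crop('top0',180,135,300,245,6.5,'c1'); crop('side0',200,120,310,240,5,'c2')
E
```

```text
(no output)
```

View pics/c1.png

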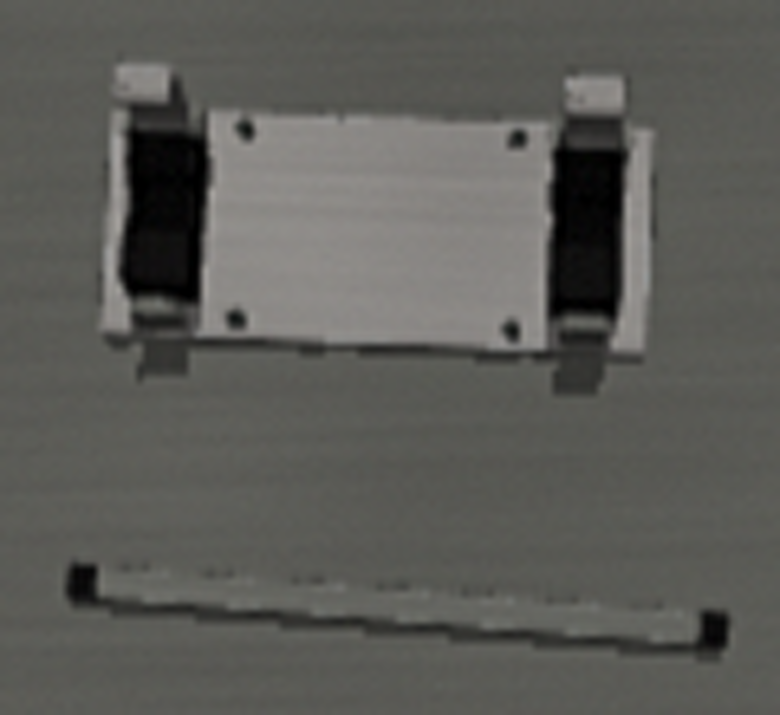

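View pics/c2.png

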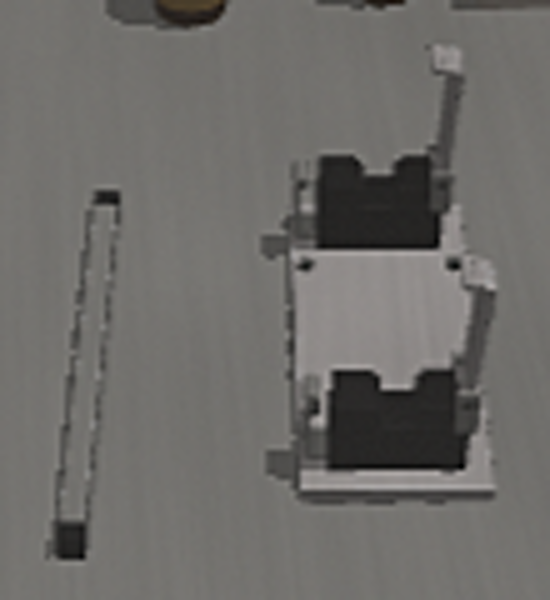

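```bash
python3 - <<'E'
from h import *
def t(x,y,z): return w('top0',180+(x+.5)/6.5-.5,135+(y+.5)/6.5-.5,z)
a,b=t(82,582,14),t(714,630,14); print('rail',a,b,(a+b)/2,np.hypot(*(a-b)[:2]), 'yaw of y axis',np.arctan2(-(a-b)[0],(a-b)[1]))
C=[t(113,110,10),t(653,130,10),t(643,350,10),t(102,330,10)]
c=sum(C)/4; y=(C[0]+C[3]-C[1]-C[2])/2; x=(C[0]+C[1]-C[2]-C[3])/2
print('br',c,np.linalg.norm(y),np.linalg.norm(x),np.arctan2(-y[0],y[1]),np.arctan2(x[1],x[0]))
H=[t(245,129,10),t(517,138,10),t(511,330,10),t(236,319,10)]
y=(H[0]+H[3]-H[1]-H[2])/2;print('holes',sum(H)/4,np.arctan2(-y[0],y[1]))
from scipy.spatial.transform import Rotation as R
print(R.from_rotvec(ctrl.get_state()['tcp_rot']).as_matrix().round(3))
E
```

```text
rail [435.18506028 167.42965456  14.        ] [408.28929655 -99.5837586   14.        ] [421.73717842  33.92294798  14.        ] 268.36457462292043 yaw of y axis -0.10038952836358307
br [584.5601825   39.30546017  10.        ] 234.04769307343827 96.72725832230027 -0.06450814187975387 -0.06657090998756258
holes [584.92936338  39.34314507  10.        ] -0.06403076897962245
[[ 0.951 -0.     0.31 ]
 [-0.31  -0.001  0.951]
 [ 0.    -1.    -0.001]]
```

View pics/wrist0.png

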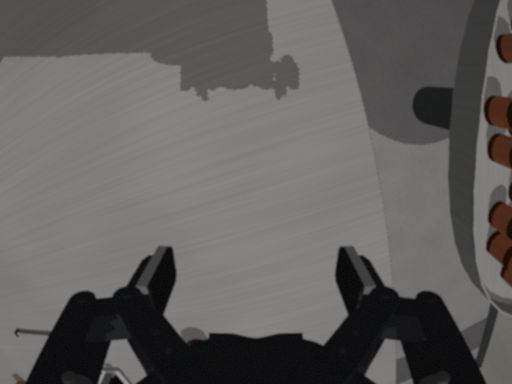

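```bash
python3 -m pendant '[[17.6,-43,0,0,0,-0.104,45],[17.6,-43,0,0,0,-0.104,45],[17.6,-43,0,0,0,-0.104,45],[17.6,-43,0,0,0,-0.104,45],[17.6,-43,0,0,0,-0.104,45],[17.6,-43,0,0,0,-0.104,45],[17.6,-43,0,0,0,-0.104,45],[17.6,-43,0,0,0,-0.104,45]]'; python3 -m pendant '[[17.6,-43,0,0,0,-0.104,45],[17.6,-43,0,0,0,-0.104,45],[17.6,-43,0,0,0,-0.104,45],[17.6,-43,0,0,0,-0.104,45],[17.2,-44,0,0,0,-0.104,45],[0,0,0,0,0,0,45],[0,0,0,0,0,0,45],[0,0,0,0,0,0,45]]'
python3 - <<'E'
from h import *
from scipy.spatial.transform import Rotation as R
s=ctrl.get_state();print(s['tcp_pos'],s['gripper_width'],s['force'],s['joint_positions']);print(R.from_rotvec(s['tcp_rot']).as_matrix().round(3))
snap('wrist','wrist1')
crop('wrist1',0,0,512,384,1.56,'w1')
E
```

```text
time: 0.95
tcp_pos: [334.5, 248.4, 231.3]
tcp_rot: [-1.379, 0.895, -0.894]
force: [0.6, 0.2, 0.5]
gripper_width: 38.7
time: 1.75
tcp_pos: [421.6, 35.0, 231.1]
tcp_rot: [-1.163, 1.279, -1.278]
force: [0.0, -0.3, 1.3]
gripper_width: 38.5
[421.59692387  35.04194728 231.13064946] 38.47192098506786 [ 0.03704244 -0.25640266  1.31761645] [-0.70786261  0.04314979  0.57195684  2.10041323 -0.02777516  1.00551152
 -0.21567557]
[[-0.094 -0.     0.996]
 [-0.996  0.    -0.094]
 [ 0.    -1.    -0.   ]]
```

View pics/w1.png

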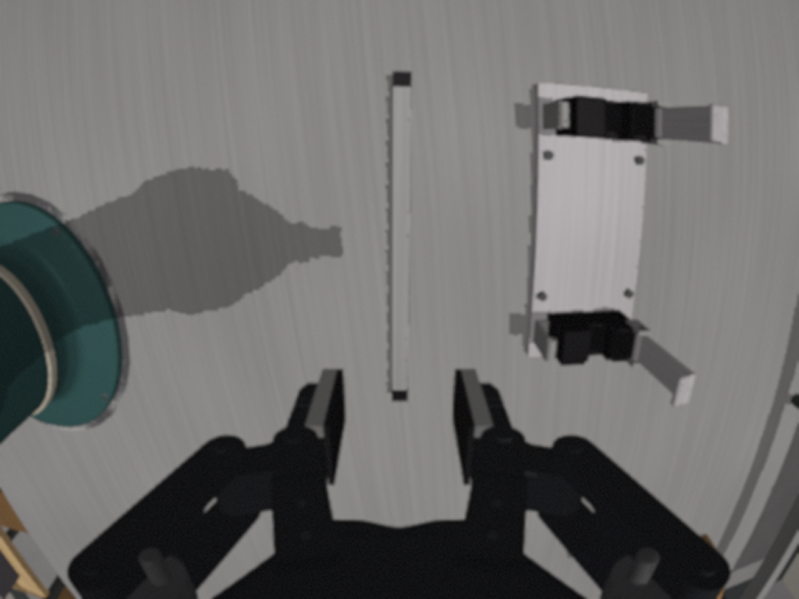

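The wrist view shows the rail from its black ends at about (402,79) to (400,396). The plate screws are at (548,155), (639,160), (628,293) and (541,296).

```bash
python3 - <<'E'
from h import *
def t(x,y,z): return w('wrist1',(x+.5)/1.5625-.5,(y+.5)/1.5625-.5,z,True)
a,b=t(400,396,14),t(402,79,14); print('rail',a,b,(a+b)/2,np.hypot(*(a-b)[:2]),np.arctan2(-(a-b)[0],(a-b)[1]))
H=[t(628,293,10),t(639,160,10),t(548,155,10),t(541,296,10)]
y=(H[0]+H[3]-H[1]-H[2])/2;print('holes',sum(H)/4,np.arctan2(-y[0],y[1]),np.linalg.norm(y))
E
```

```text
rail [410.4257039  -99.77832147  14.        ] [436.91807584 166.65047156  14.        ] [423.67188987  33.43607505  14.        ] 267.742689028002 3.0424833457324594
holes [585.30969089  38.8861885   10.        ] 3.074126439818831 118.65973762519046
```

```bash
python3 -m pendant '[[1,-1.4,-45,0,0,-0.004,45],[0,0,-45,0,0,0,45],[0,0,-45,0,0,0,45],[0,0,-45,0,0,0,45],[0,0,-30,0,0,0,45],[0,0,-14,0,0,0,45],[0,0,-2.5,0,0,0,45],[0,0,0,0,0,0,45]]'; python3 -m pendant '[[0,0,0,0,0,0,0],[0,0,0,0,0,0,0],[0,0,0,0,0,0,0],[0,0,0,0,0,0,0]]'
```

```text
time: 2.6
tcp_pos: [422.8, 33.4, 4.9]
tcp_rot: [-1.161, 1.282, -1.281]
force: [0.4, -0.6, -0.4]
gripper_width: 38.6
time: 3.0
tcp_pos: [423.5, 33.4, 5.9]
tcp_rot: [-1.159, 1.281, -1.282]
force: [-2.4, 0.6, 13.4]
gripper_width: 12.2
```

```bash
python3 -m pendant '[[0,0,3,0,0,0,0],[0,0,15,0,0,0,0],[0,0,30,0,0,0,0],[0,0,0,0,0,0,0],[0,0,0,0,0,0,0]]'
python3 - <<'E'
from h import *
snap('wrist','wrist2'); snap('side','side2')
crop('wrist2',0,0,512,384,1.56,'w2');crop('side2',150,90,300,240,4,'s2')
E
```

```text
time: 3.5
tcp_pos: [423.2, 33.4, 53.3]
tcp_rot: [-1.159, 1.281, -1.282]
force: [0.2, -0.4, -2.6]
gripper_width: 11.8
```

View pics/w2.png

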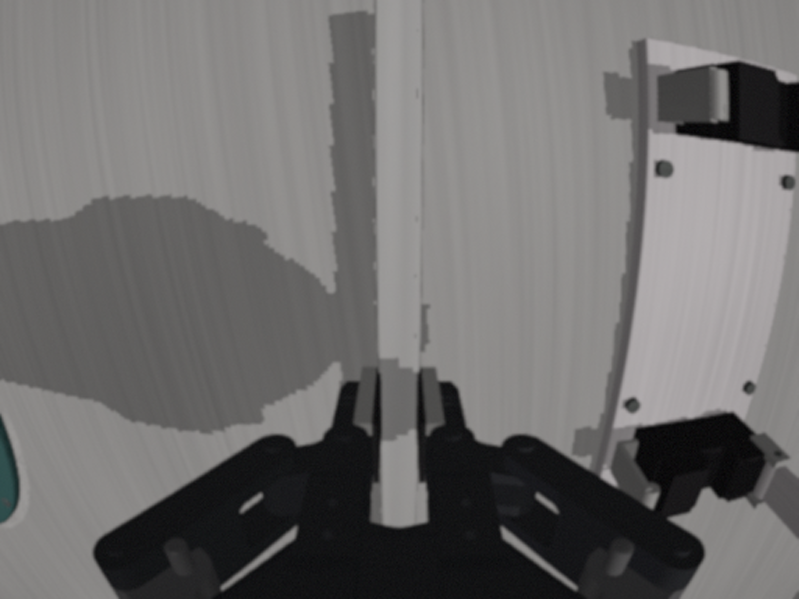

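View pics/s2.png

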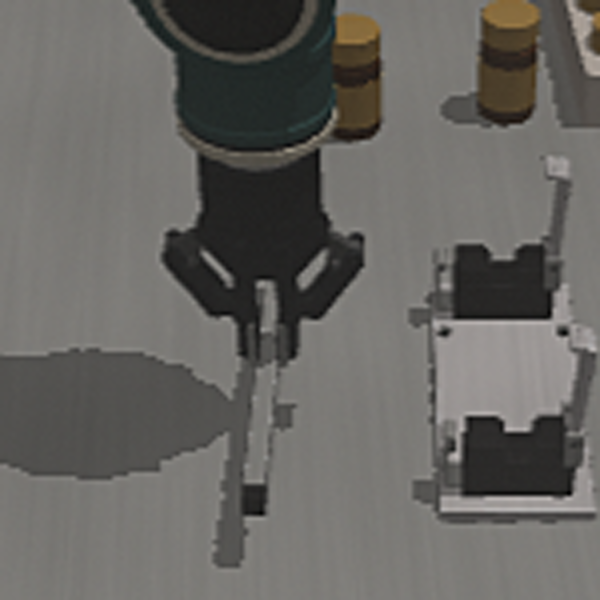

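```bash
python3 - <<'E'
from h import *
f=load('wrist2');print(f['d'].shape)
for x,y in[(398,20),(400,100),(400,200),(400,300),(400,350),(400,400),(401,450),(402,500)]:
    u,v=(x+.5)/1.5625-.5,(y+.5)/1.5625-.5
    # test convention
    print(x,y,w('wrist2',u,v,None,True).round(1))
print('side')
for x,y in[(255,500),(258,460),(262,420),(266,380)]:
    u,v=150+x/4,90+y/4; print(w('side2',u,v).round(1))
E
```

```text
(384, 512)
398 20 [435.4 153.   60.6]
400 100 [433.6 129.1  60.7]
400 200 [430.7 100.1  60.1]
400 300 [427.7  69.7  60.8]
400 350 [426.   52.5  60.2]
400 400 [424.2  34.2  61.3]
401 450 [422.4  12.5  60.8]
402 500 [420.3 -13.2  60.7]
side
[ 408.7 -101.3   52.5]
[411.5 -73.7  59.7]
[414.9 -39.6  61.9]
[418.4   3.1  57.6]
```

```bash
python3 -m pendant '[[5,0,25,0,0,0,0],[20,0,25,0,0,0.006,0],[35,1.4,5,0,0,0.01,0],[40,1.5,0,0,0,0.01,0],[35,1.4,0,0,0,0,0],[20,1,0,0,0,0,0],[5.8,0.5,0,0,0,0,0],[0,0,0,0,0,0,0]]'
python3 -m pendant '[[0,0,0,0,0,0,0],[0,0,0,0,0,0,0],[0,0,0,0,0,0,0]]'
python3 - <<'E'
from h import *
snap('wrist','wrist3'); snap('top','top3'); snap('side','side3')
crop('wrist3',0,0,512,384,1.56,'w3');crop('top3',180,120,300,220,6.5,'t3');crop('side3',220,110,320,240,4.5,'s3')
for x,y in[(398,100),(400,200),(400,300),(400,400),(401,450),(402,500)]:
    print(x,y,w('wrist3',(x+.5)/1.5625-.5,(y+.5)/1.5625-.5,None,True).round(1))
E
```

```text
time: 4.4
tcp_pos: [583.4, 38.4, 106.5]
tcp_rot: [-1.175, 1.265, -1.263]
force: [-0.3, 1.3, -3.4]
gripper_width: 12.2
time: 4.7
tcp_pos: [583.1, 38.8, 107.8]
tcp_rot: [-1.173, 1.264, -1.263]
force: [0.3, -0.2, -2.4]
gripper_width: 12.0
398 100 [590.5 134.7 115.4]
400 200 [589.  105.7 114.8]
400 300 [586.7  75.1 115.4]
400 400 [584.1  39.  114.9]
401 450 [582.9  17.6 115.2]
402 500 [581.5  -7.5 115.7]
```

View pics/w3.png

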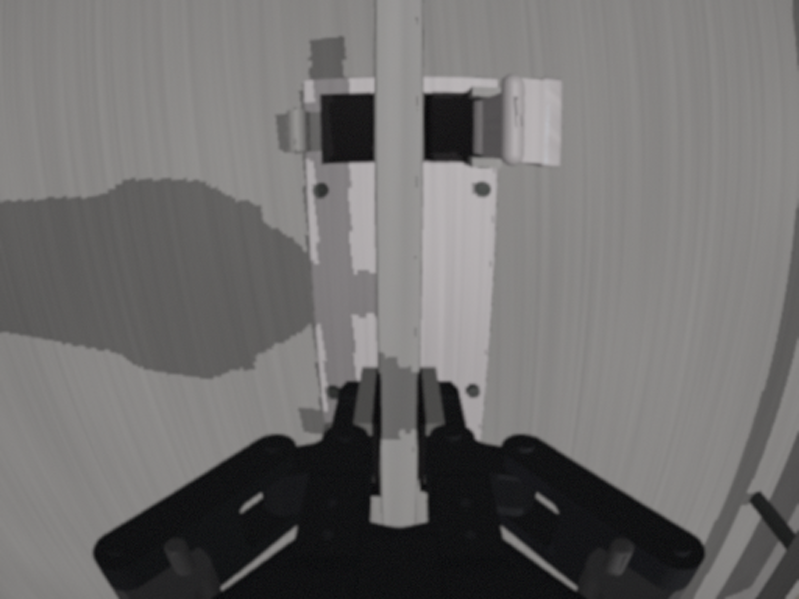

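View pics/t3.png

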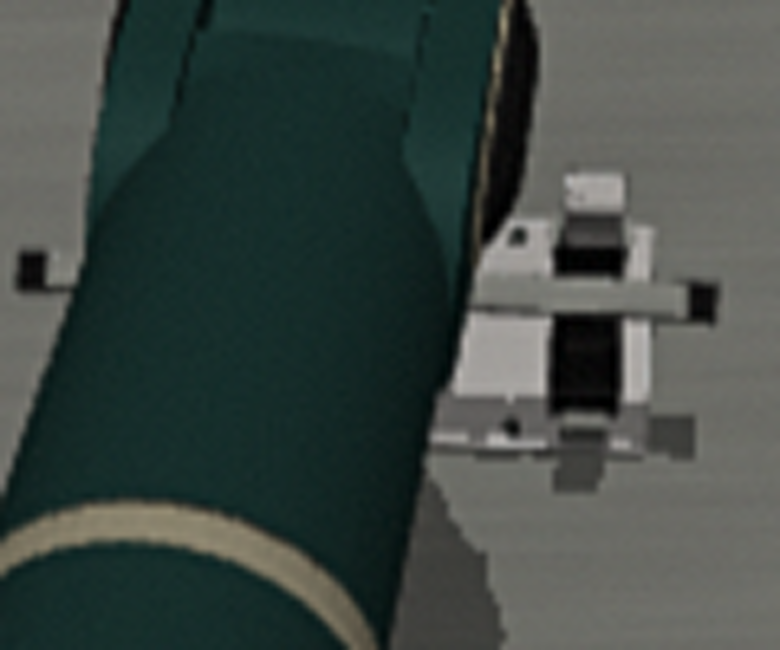

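View pics/s3.png

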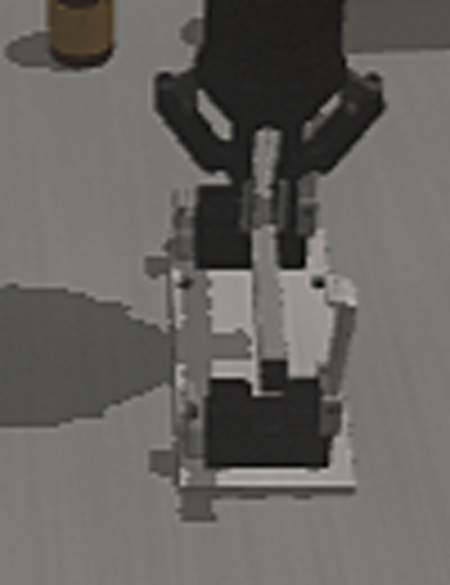

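```bash
python3 - <<'E'
from h import *
def t(x,y,z): return w('wrist3',(x+.5)/1.5625-.5,(y+.5)/1.5625-.5,z,True)
H=[t(321,190,10),t(482,188,10),t(473,391,10),t(333,391,10)]
y=(H[0]+H[1]-H[2]-H[3])/2;c=sum(H)/4;yw=np.arctan2(-y[0],y[1]);print('br',c,yw,np.linalg.norm(y),np.linalg.norm(H[0]-H[1]))
a,b=t(399.5,60,115),t(399.5,400,115); ry=np.arctan2(-(a-b)[0],(a-b)[1]); print('rail',a,b,ry)
# rail x at the bracket-centre
ex=np.array([np.cos(yw),np.sin(yw)]); 
for p in(a,b): print('offset in bracket x',(p[:2]-c[:2])@ex)
# rail ends in top3 view at z=115
def s(x,y,z): return w('top3',180+(x+.5)/6.5-.5,120+(y+.5)/6.5-.5,z)
e1,e2=s(31,270,115),s(702,301,115);print(e1,e2,(e1+e2)/2)
# slot by depth: dump heights across left block
f=load('wrist3')
for x in range(318,520,8):
    p=w('wrist3',(x+.5)/1.5625-.5,(128+.5)/1.5625-.5,None,True); q=p[:2]-c[:2]; print(x,(q@ex).round(1),(q@np.array([-ex[1],ex[0]])).round(1),p[2].round(1))
E
```

```text
br [585.69224131  38.99926404  10.        ] -0.06417201840120046 119.28296867929629 83.56400657631697
rail [591.82150854 146.50225556 115.        ] [583.92031328  39.11561764 115.        ] -0.07344473773111625
offset in bracket x -0.7772988184072802
offset in bracket x -1.7757423584432308
[592.20109698 173.46615775 115.        ] [572.28553319 -94.62222007 115.        ] [582.24331509  39.42196884 115.        ]
318 -41.2 91.7 16.6
326 -31.6 90.3 52.4
334 -28.2 90.2 52.9
342 -24.7 90.0 53.4
350 -21.3 89.9 53.8
358 -18.1 89.8 52.3
366 -14.7 89.7 53.5
374 -11.4 89.6 53.1
382 -5.9 87.8 114.6
390 -3.6 87.7 115.7
398 -1.4 87.8 113.4
406 0.9 87.7 114.4
414 3.1 87.7 115.6
422 5.5 87.8 113.4
430 11.7 89.4 53.9
438 15.3 89.5 51.6
446 18.5 89.5 52.8
454 21.8 89.5 53.7
462 25.3 89.6 52.5
470 28.7 89.7 52.3
478 30.7 89.6 60.7
486 32.7 89.5 67.3
494 33.5 89.2 79.3
502 24.9 87.7 131.6
510 26.4 87.7 134.2
518 28.2 87.8 135.2
```

```bash
python3 -m pendant '[[1.2,0,-15,0,0,0.008,0],[0,0,-20,0,0,0,0],[0,0,-13,0,0,0,0],[0,0,-5,0,0,0,0],[0,0,-3,0,0,0,0],[0,0,0,0,0,0,0]]'
python3 -m pendant '[[0,0,-2,0,0,0,0],[0,0,0,0,0,0,0]]'; python3 -m pendant '[[0,0,-2,0,0,0,0],[0,0,0,0,0,0,0]]'
```

```text
time: 5.45
tcp_pos: [585.0, 38.6, 51.7]
tcp_rot: [-1.177, 1.258, -1.258]
force: [0.8, -0.3, -2.7]
gripper_width: 11.9
time: 5.65
tcp_pos: [585.1, 38.7, 50.0]
tcp_rot: [-1.177, 1.257, -1.258]
force: [0.3, 0.1, -2.9]
gripper_width: 11.9
time: 5.85
tcp_pos: [584.9, 38.7, 47.7]
tcp_rot: [-1.177, 1.258, -1.257]
force: [-0.0, -0.2, -3.5]
gripper_width: 12.1
```

```bash
python3 -m pendant '[[0,0,-1.5,0,0,0,0],[0,0,0,0,0,0,0]]'
python3 - <<'E'
from h import *
snap('side','side4');crop('side4',220,110,320,240,4.5,'s4')
snap('wrist','wrist4');crop('wrist4',0,0,512,384,1.56,'w4')
E
```

```text
time: 6.05
tcp_pos: [584.8, 38.7, 46.1]
tcp_rot: [-1.177, 1.258, -1.258]
force: [-0.3, -0.1, -3.9]
gripper_width: 11.8
```

View pics/s4.png

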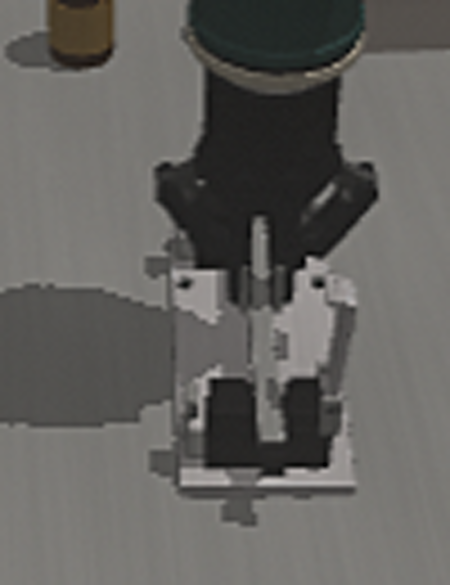

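View pics/w4.png

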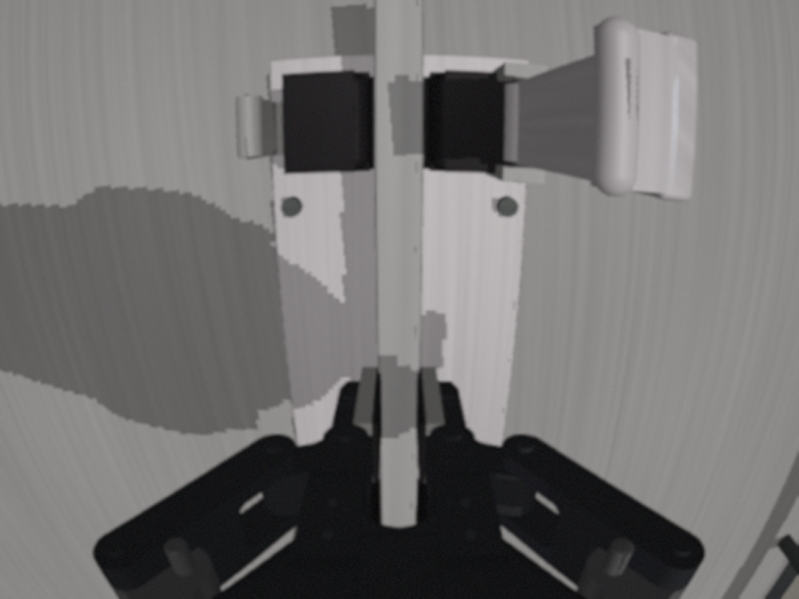

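The rail lies in both slots, at about (262,420) in the side crop. I'll lower it until it touches the slot floor.

```bash
python3 -m pendant '[[0,0,-1,0,0,0,0],[0,0,0,0,0,0,0]]'; python3 -m pendant '[[0,0,-1,0,0,0,0],[0,0,0,0,0,0,0]]'
```

```text
time: 6.35
tcp_pos: [585.0, 38.6, 45.9]
tcp_rot: [-1.177, 1.258, -1.257]
force: [-6.1, -0.7, 11.2]
gripper_width: 11.9
time: 6.55
tcp_pos: [585.1, 38.7, 45.8]
tcp_rot: [-1.176, 1.258, -1.257]
force: [-12.7, 0.0, 30.8]
gripper_width: 12.3
```

```bash
python3 -m pendant '[[0,0,1.3,0,0,0,0],[0,0,0,0,0,0,40],[0,0,0,0,0,0,40],[0,0,0,0,0,0,40],[0,0,0,0,0,0,40]]'; python3 -m pendant '[[0,0,20,0,0,0,40],[0,0,35,0,0,0,40],[0,0,45,0,0,0,40],[0,0,40,0,0,0,40],[0,0,0,0,0,0,40],[0,0,0,0,0,0,40]]'
python3 - <<'E'
from h import *
snap('side','side5');crop('side5',220,110,320,240,4.5,'s5')
snap('wrist','wrist5');crop('wrist5',0,0,512,384,1.56,'w5')
E
```

```text
time: 7.05
tcp_pos: [584.9, 38.7, 45.5]
tcp_rot: [-1.177, 1.258, -1.258]
force: [0.4, -0.5, -0.4]
gripper_width: 34.3
time: 7.65
tcp_pos: [585.2, 38.9, 186.2]
tcp_rot: [-1.176, 1.257, -1.258]
force: [-0.8, 0.2, -0.5]
gripper_width: 33.7
```

View pics/s5.png

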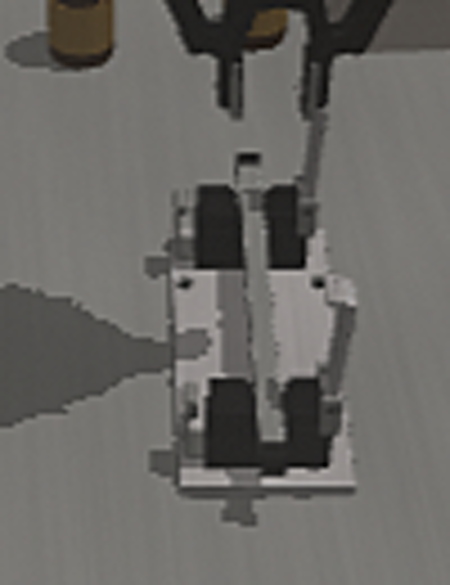

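View pics/w5.png

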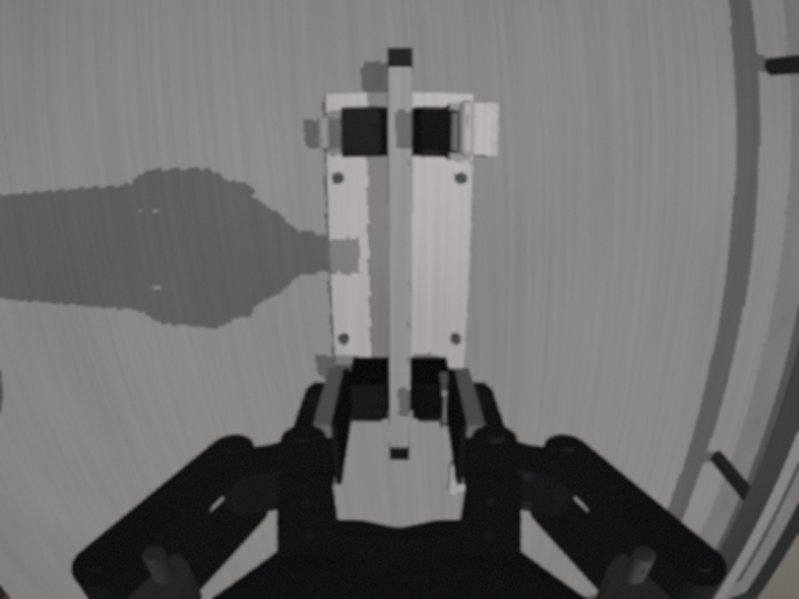

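```bash
python3 - <<'E'
from h import *
c=np.array([585.5,39.0]);yw=-0.065;ex=np.array([np.cos(yw),np.sin(yw)]);ey=np.array([-ex[1],ex[0]])
def L(p): q=p[:2]-c; return np.array([q@ex,q@ey,p[2]]).round(1)
def t(x,y,z=None): return w('wrist5',(x+.5)/1.5625-.5,(y+.5)/1.5625-.5,z,True)
print('ends',L(t(400,57,54)),L(t(400,453,54)))
for p in[(400,60),(400,130),(400,250),(400,340),(400,400),(400,450)]: print(p,L(t(*p)))
print('left strap');
for x in range(440,504,6): print(x,L(t(x,130)))
for tag,pts in(('side0',[(0,0)]),):
    f=load(tag)
    for tg,box in(('right',(285,165,302,200)),('left',(280,125,298,165))):
        P=np.array([L(w(tag,u,v)) for v in range(box[1],box[3]) for u in range(box[0],box[2])])
        m=(P[:,2]>66)&(P[:,2]<140)&(abs(abs(P[:,1])-90)<20)
        for zz in range(66,140,8):
            k=m&(P[:,2]>=zz)&(P[:,2]<zz+8)
            if k.any(): print(tg,zz,P[k].mean(0).round(1),P[k,0].min(),P[k,0].max())
E
```

```text
ends [  0.4 134.   54. ] [   0.4 -132.9   54. ]
(400, 60) [  0.4 132.2  54. ]
(400, 130) [ 0.4 90.6 53.1]
(400, 250) [ 0.4 18.7 53.4]
(400, 340) [  0.4 -40.6  54. ]
(400, 400) [  0.4 -86.7  53.1]
(400, 450) [   0.4 -131.1   52.7]
left strap
440 [23.6 90.8 52.6]
446 [27.1 90.9 52.4]
452 [30.  90.9 57.7]
458 [32.9 90.8 62.5]
464 [ 26.3  89.1 134.2]
470 [ 28.7  89.2 134.8]
476 [ 31.9  89.4 130.7]
482 [ 34.4  89.5 131.1]
488 [ 37.1  89.6 130.1]
494 [ 39.6  89.7 130.8]
500 [70.6 93.6 -0.6]
right 66 [  32.3 -101.8   69.2] 29.8 35.1
right 74 [ 31.6 -99.   78.3] 29.7 34.6
right 82 [ 32.4 -96.1  86.1] 30.2 36.4
right 90 [ 32.8 -99.5  94.3] 30.7 36.1
right 98 [ 33.1 -94.2 101.4] 31.6 35.8
right 106 [  34.4 -101.2  109.9] 32.1 37.5
right 114 [ 35.4 -98.8 117.7] 32.3 39.1
right 122 [ 35.3 -96.1 127.5] 28.8 39.5
right 130 [ 30.7 -93.5 132.5] 23.6 39.6
left 66 [31.4 83.7 70. ] 28.8 33.6
left 74 [31.6 81.6 78.2] 29.0 35.7
left 82 [31.6 79.4 86.3] 29.8 35.1
left 90 [31.7 85.4 93.6] 30.1 34.7
left 98 [ 32.7  81.1 101.3] 30.1 34.7
left 106 [ 33.1  77.7 110.6] 30.9 36.4
left 114 [ 33.6  81.8 117.3] 31.2 36.0
left 122 [ 33.4  84.4 127.8] 24.9 38.3
left 130 [ 27.6  87.7 132.3] 21.5 36.6
```

The rail is seated: its top is at about 53–54 mm all along, and its ends are at +134 and −133 mm. Both straps stand nearly upright, with their outer faces at local x of about 39. I'll shut the fingers and go behind the left strap.

```bash
python3 -m pendant '[[25,28.4,0,0,0,0,0],[25,28.5,0,0,0,0,0],[26,28.5,0,0,0,0,0],[0,0,-20,0,0,0,0],[0,0,-30,0,0,0,0],[0,0,-18,0,0,0,0],[0,0,0,0,0,0,0],[0,0,0,0,0,0,0]]'
python3 - <<'E'
from h import *
snap('wrist','wrist6');crop('wrist6',0,0,512,384,1.56,'w6')
snap('side','side6');crop('side6',220,90,340,220,4.5,'s6')
E
```

```text
time: 8.55
tcp_pos: [660.7, 123.8, 117.2]
tcp_rot: [-1.179, 1.258, -1.258]
force: [0.3, -0.4, 0.2]
gripper_width: -0.1
```

View pics/w6.png

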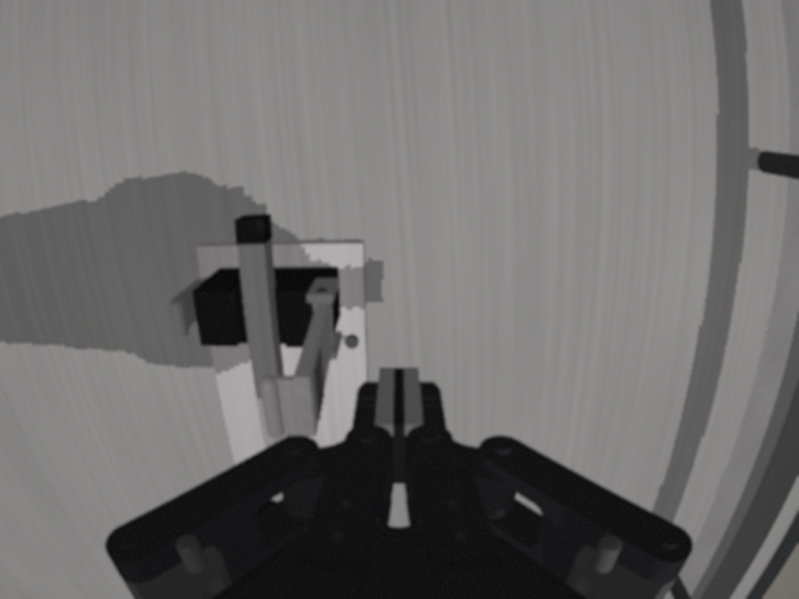

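View pics/s6.png

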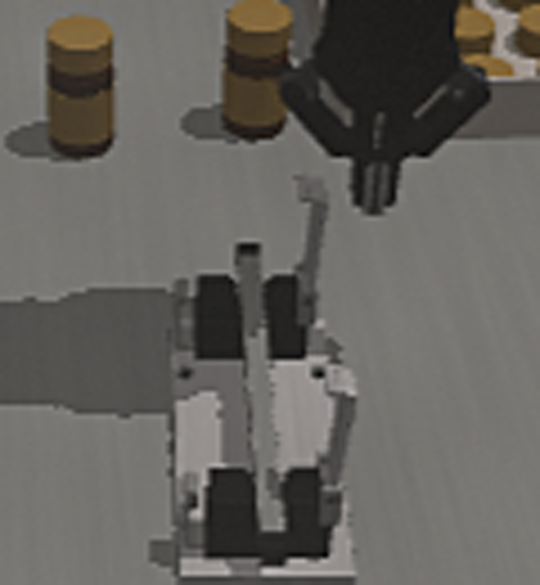

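```bash
python3 -m pendant '[[-20,1.3,-2,0,0,0,0],[-11,0.7,0,0,0,0,0],[-10,0.6,-1,0,0,0,0],[-10,0.6,-4,0,0,0,0],[-9,0.6,-5,0,0,0,0],[-7,0.5,-8,0,0,0,0],[-7,0.5,-8,0,0,0,0],[0,0,0,0,0,0,0]]'
python3 - <<'E'
from h import *
snap('side','side7');crop('side7',220,90,340,220,4.5,'s7')
E
```

```text
time: 9.45
tcp_pos: [585.5, 128.9, 88.1]
tcp_rot: [-1.18, 1.259, -1.257]
force: [0.2, 0.7, 0.3]
gripper_width: -0.3
```

View pics/s7.png

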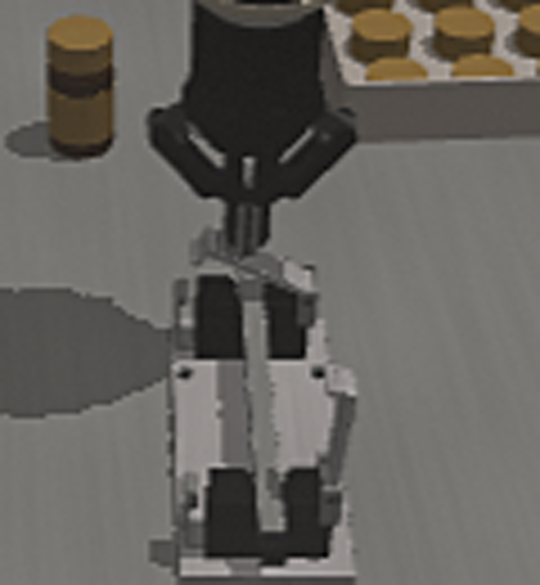

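```bash
python3 -m pendant '[[-7,0.5,-7,0,0,0,0],[-8,0.5,-4,0,0,0,0],[-4,0.3,-3,0,0,0,0],[0,0,0,0,0,0,0]]'; python3 -m pendant '[[0,0,-4,0,0,0,0],[0,0,0,0,0,0,0]]'; python3 -m pendant '[[0,0,-3,0,0,0,0],[0,0,0,0,0,0,0]]'
```

```text
time: 9.9
tcp_pos: [567.0, 130.3, 75.1]
tcp_rot: [-1.178, 1.258, -1.257]
force: [0.9, 0.7, -0.1]
gripper_width: 0.1
time: 10.1
tcp_pos: [568.1, 130.3, 71.4]
tcp_rot: [-1.177, 1.257, -1.258]
force: [-0.1, -1.5, 0.0]
gripper_width: -0.0
time: 10.3
tcp_pos: [568.0, 130.2, 68.5]
tcp_rot: [-1.177, 1.258, -1.258]
force: [-1.1, 1.1, 2.4]
gripper_width: -0.1
```

```bash
for i in 1 ; do python3 -m pendant '[[0,0,-2,0,0,0,0],[0,0,0,0,0,0,0]]'; python3 -m pendant '[[0,0,-2,0,0,0,0],[0,0,0,0,0,0,0]]';python3 -m pendant '[[0,0,-1.5,0,0,0,0],[0,0,0,0,0,0,0]]';python3 -m pendant '[[0,0,-1,0,0,0,0],[0,0,0,0,0,0,0]]'; done
```

```text
time: 10.5
tcp_pos: [567.9, 130.1, 66.3]
tcp_rot: [-1.178, 1.258, -1.258]
force: [0.1, 0.7, 0.2]
gripper_width: 0.1
time: 10.7
tcp_pos: [567.8, 130.1, 64.2]
tcp_rot: [-1.178, 1.258, -1.258]
force: [0.3, 0.6, -0.1]
gripper_width: -0.3
time: 10.9
tcp_pos: [567.8, 130.1, 62.9]
tcp_rot: [-1.178, 1.258, -1.258]
force: [-0.4, 0.3, -0.6]
gripper_width: -0.0
time: 11.1
tcp_pos: [567.9, 130.2, 62.1]
tcp_rot: [-1.177, 1.258, -1.258]
force: [-0.3, 0.2, 1.0]
gripper_width: -0.2
```

```bash
python3 - <<'E'
from h import *
snap('side','side8');crop('side8',230,100,320,200,6,'s8')
E
```

View pics/s8.png

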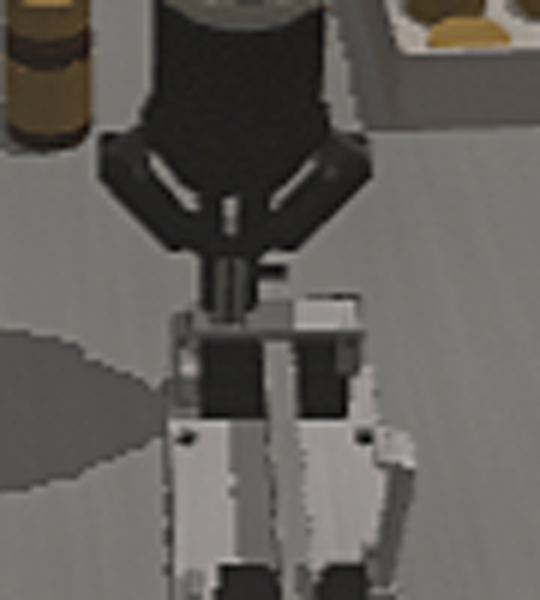

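```bash
python3 -m pendant '[[0,0,-1,0,0,0,0],[0,0,0,0,0,0,0]]';python3 -m pendant '[[0,0,-1,0,0,0,0],[0,0,0,0,0,0,0]]'
```

```text
time: 11.35
tcp_pos: [568.0, 130.2, 61.8]
tcp_rot: [-1.177, 1.258, -1.257]
force: [-6.3, -1.0, 15.1]
gripper_width: -0.1
time: 11.55
tcp_pos: [568.1, 130.2, 61.5]
tcp_rot: [-1.176, 1.258, -1.257]
force: [-11.7, -1.7, 30.8]
gripper_width: 0.2
```

```bash
python3 -m pendant '[[0,0,20,0,0,0,0],[0,0,45,0,0,0,0],[0,0,38,0,0,0,0],[16,-37,0,0,0,0,0],[16,-37,0,0,0,0,0],[16.5,-37,0,0,0,0,0],[16.5,-37,0,0,0,0,0],[16.5,-37.6,0,0,0,0,0]]'; python3 -m pendant '[[0,0,-20,0,0,0,0],[0,0,-25,0,0,0,0],[0,0,0,0,0,0,0],[0,0,0,0,0,0,0]]'
python3 - <<'E'
from h import *
snap('side','side9');crop('side9',220,90,340,220,4.5,'s9')
snap('wrist','wrist9');crop('wrist9',0,0,512,384,1.56,'w9')
E
```

```text
time: 12.35
tcp_pos: [649.8, -56.8, 163.0]
tcp_rot: [-1.177, 1.258, -1.257]
force: [0.4, 0.9, 1.1]
gripper_width: -0.0
time: 12.75
tcp_pos: [649.4, -55.4, 118.4]
tcp_rot: [-1.178, 1.258, -1.257]
force: [-0.1, -0.8, 0.1]
gripper_width: 0.1
```

View pics/s9.png

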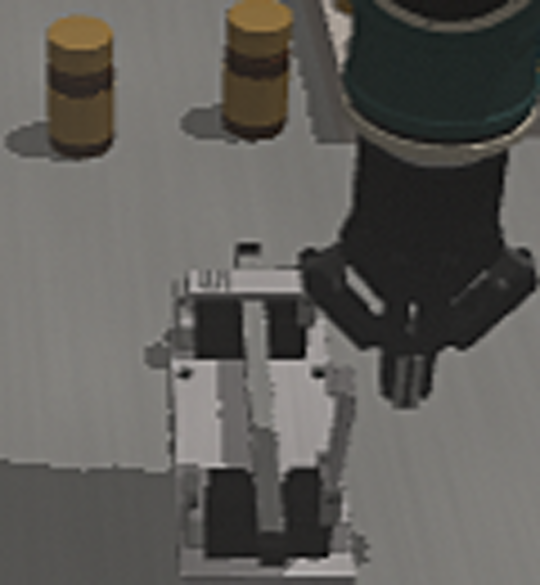

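View pics/w9.png

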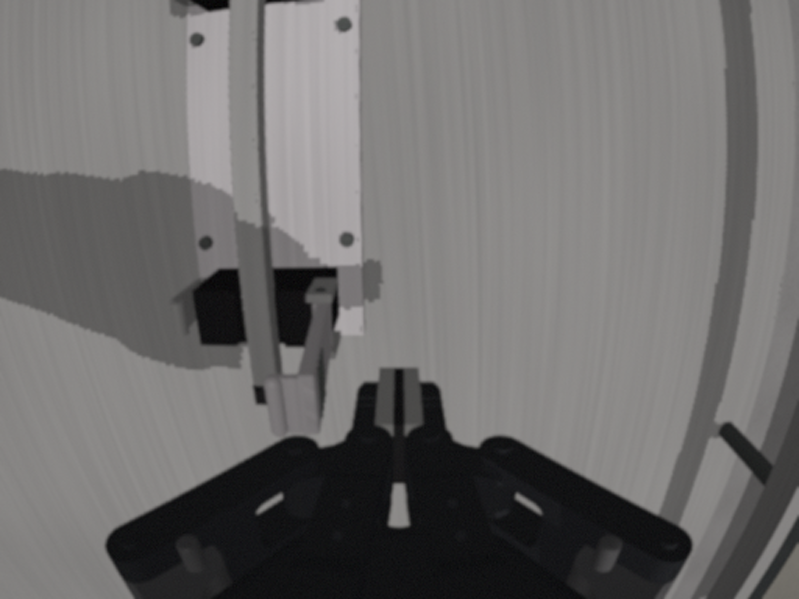

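Left strap is down flat; the geometry at the right one matches the left. Same motion.

```bash
python3 -m pendant '[[-20,1.3,-2,0,0,0,0],[-11,0.7,0,0,0,0,0],[-10,0.6,-1,0,0,0,0],[-10,0.6,-4,0,0,0,0],[-9,0.6,-5,0,0,0,0],[-7,0.5,-8,0,0,0,0],[-7,0.5,-8,0,0,0,0],[0,0,0,0,0,0,0]]'; python3 -m pendant '[[-7,0.5,-7,0,0,0,0],[-8,0.5,-4,0,0,0,0],[-4,0.3,-3,0,0,0,0],[0,0,-4,0,0,0,0],[0,0,-2,0,0,0,0],[0,0,0,0,0,0,0]]'
python3 - <<'E'
from h import *
snap('side','side10');crop('side10',220,110,330,240,4.5,'s10')
E
```

```text
time: 13.65
tcp_pos: [574.0, -50.5, 88.7]
tcp_rot: [-1.179, 1.26, -1.257]
force: [0.4, -0.2, -0.6]
gripper_width: 0.1
time: 14.25
tcp_pos: [556.3, -49.3, 70.0]
tcp_rot: [-1.178, 1.258, -1.257]
force: [-2.5, 0.2, 3.5]
gripper_width: 0.2
```

View pics/s10.png

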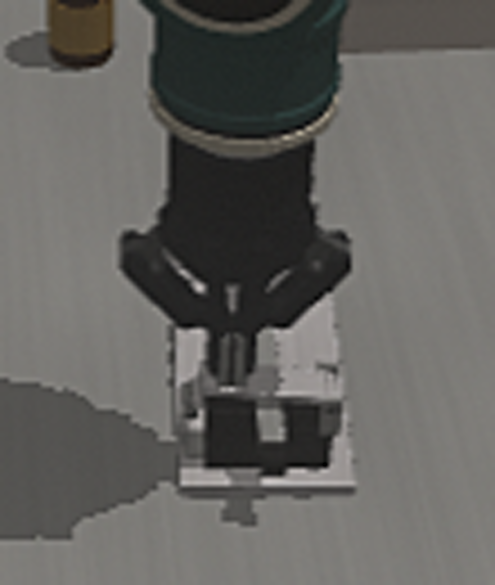

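```bash
python3 -m pendant '[[0,0,-2,0,0,0,0],[0,0,0,0,0,0,0]]'; python3 -m pendant '[[0,0,-2,0,0,0,0],[0,0,0,0,0,0,0]]';python3 -m pendant '[[0,0,-2,0,0,0,0],[0,0,0,0,0,0,0]]';python3 -m pendant '[[0,0,-1.5,0,0,0,0],[0,0,0,0,0,0,0]]';python3 -m pendant '[[0,0,-1.2,0,0,0,0],[0,0,0,0,0,0,0]]'
```

```text
time: 14.5
tcp_pos: [556.5, -49.4, 68.0]
tcp_rot: [-1.177, 1.258, -1.258]
force: [-1.4, -0.3, 3.2]
gripper_width: -0.4
time: 14.7
tcp_pos: [556.5, -49.3, 65.8]
tcp_rot: [-1.177, 1.258, -1.258]
force: [-0.4, 0.2, 0.1]
gripper_width: 0.0
time: 14.9
tcp_pos: [556.4, -49.3, 63.8]
tcp_rot: [-1.178, 1.258, -1.258]
force: [-0.3, 0.3, 0.2]
gripper_width: 0.1
time: 15.1
tcp_pos: [556.3, -49.3, 62.4]
tcp_rot: [-1.178, 1.258, -1.258]
force: [0.5, 0.6, -0.3]
gripper_width: -0.2
time: 15.3
tcp_pos: [556.5, -49.4, 61.9]
tcp_rot: [-1.177, 1.258, -1.258]
force: [-4.3, 1.5, 13.0]
gripper_width: -0.3
```

```bash
python3 -m pendant '[[0,0,-1,0,0,0,0],[0,0,0,0,0,0,0]]'; python3 -m pendant '[[0,0,20,0,0,0,0],[0,0,45,0,0,0,0],[0,0,40,0,0,0,0],[-15,45,25,0,0,0,0],[-15,45,25,0,0,0,0],[0,0,0,0,0,0,0],[0,0,0,0,0,0,0]]'
python3 - <<'E'
from h import *
snap('side','side11');crop('side11',220,110,330,240,4.5,'s11')
snap('wrist','wrist11');crop('wrist11',0,0,512,384,1.56,'w11')
E
```

```text
time: 15.5
tcp_pos: [556.6, -49.4, 61.6]
tcp_rot: [-1.176, 1.258, -1.257]
force: [-10.1, 1.8, 28.5]
gripper_width: -0.1
time: 16.2
tcp_pos: [528.5, 35.7, 212.5]
tcp_rot: [-1.177, 1.256, -1.256]
force: [0.1, -0.9, -0.4]
gripper_width: -0.1
```

View pics/s11.png

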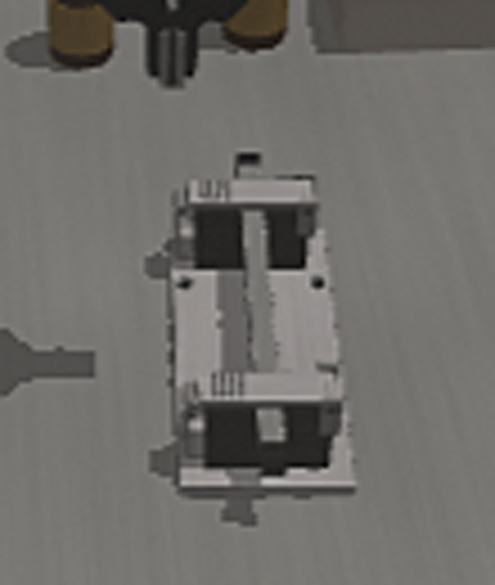

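View pics/w11.png

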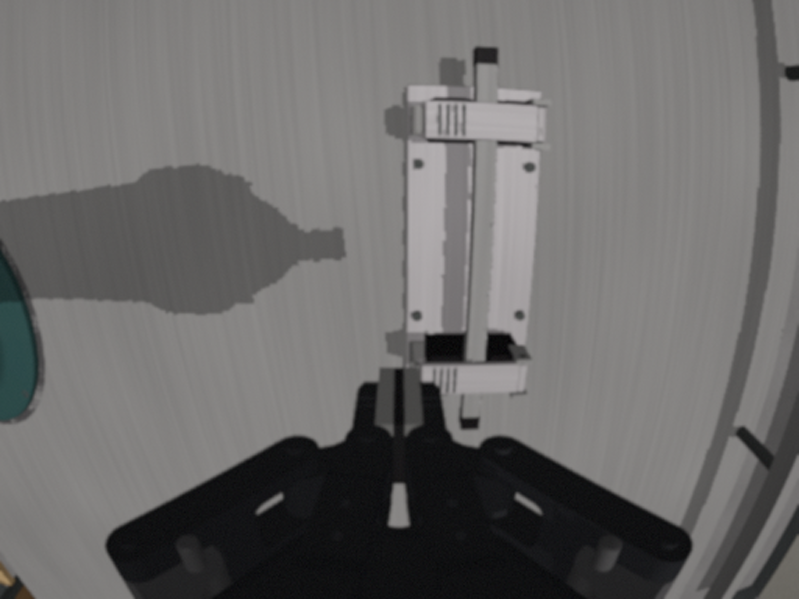

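Both straps lie flat over the rail (left around (485,120), right around (478,378)), with the rail ends showing beyond each. I'll check strap levels with depth.

```bash
python3 - <<'E'
from h import *
c=np.array([585.5,39.0]);yw=-0.065;ex=np.array([np.cos(yw),np.sin(yw)]);ey=np.array([-ex[1],ex[0]])
def L(p): q=p[:2]-c; return np.array([q@ex,q@ey,p[2]]).round(1)
def t(x,y,z=None): return w('wrist11',(x+.5)/1.5625-.5,(y+.5)/1.5625-.5,z,True)
f=load('wrist11')
for y0,y1,x0,x1 in((108,134,430,530),(368,388,428,518)):
    P=np.array([L(t(x,y)) for x in range(x0,x1,2) for y in range(y0,y1,2)]); P=P[(P[:,2]>56)&(P[:,2]<75)]
    k=np.polyfit(P[:,0],P[:,2],1); print(len(P),P[:,2].mean(),'slope',k[0])
print('rail ends',L(t(486,54,54)),L(t(470,424,54)))
for p in[(486,75),(484,200),(480,320),(470,410)]: print(L(t(*p)))
E
```

```text
646 61.29736842105263 slope 4.367281159370341e-05
435 61.361839080459774 slope 0.0024816923393984054
rail ends [ -0.7 134.6  54. ] [  -0.4 -134.2   54. ]
[ -0.5 120.7  52.8]
[-0.4 38.3 53.6]
[  1.2 -46.3  52.8]
[  -1.2 -121.3   53.4]
```

Both straps measure level (slopes 0.000 and 0.002) with their top faces at about 61.3 mm. The rail is seated and centred.

```bash
python3 - <<'E'
from h import *
print(ctrl.job_done())
E
```

```text
the job is handed in; nothing more can be done
None
```

The rail is in both saddles and both straps are shut on their catches. I handed the job in at about 16.3 s of the 58 s allowed, with the hand well clear.

- **Rail:** I gripped it in the middle, laid it into both slots, let go and lifted away. Its top measured 53–54 mm above the table all along. The middles of the end caps are 134.6 and 134.2 mm from the bracket centre, so it is centred within about 1 mm.
- **Straps:** I swung each one over with the shut fingers and pressed it to its hard stop with about 30 N. After release, both measured level, with slopes of about 0.000 and 0.002 rad. Their upper faces were at about 61.3 mm against the nominal 62 mm, within the calibration's 2 mm.
- **Snap:** neither snap showed as a clear force peak at the moment of latching. That both catches hold rests on the straps staying level after the hand let go.
- **Odd reading:** the gripper showed about 12 mm while holding the 14 mm rail, but the rail hung level and did not slip.
- **Jars and carton:** I kept well away from them and felt no unexpected contact. I did not measure their positions again at the end.

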